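Put the press-bench tools back on their engraved plates

ROBOT

A 6-joint arm with a two-finger parallel gripper is mounted at the origin on the work surface. World frame = base frame: x ahead of the robot, y to its left, z up, the work surface at z = 0. Lengths are in m, angles in degrees, forces in N, time in s.
With the tool pointing down it reaches from about 0.25 to 0.775 m from the base axis. Payload 4 kg.
Tool frame: the origin (TCP) lies between the finger pads; the fingertips stand 19 mm ahead of it and the grasp point (between the pads) is the TCP (robot.nose_length is the distance from the TCP to the fingertips, in m); z points along the fingers, y is the line along which they close (so a half turn about z gives the same grasp; the last joint's range is limited). The gripper opens to 94 mm and grips with 3 to 60 N. Pads are 16 mm wide; open, the fingers measure 119 mm over their backs; the gripper's body (75 mm by 177 mm) begins 78 mm behind the grasp point.
Start: joints at [-73.574, 4.996, 78.535, -0, 96.463, -5.907], TCP at [0.209, -0.509, 0.225] pointing down, gripper open.
Joint ranges: [-177.83, 177.83], [-43.37, 116.18], [15.69, 146.23], [-61.86, 241.86], [9.47, 152.12], [-147.06, 147.06]. Speed limits (degrees/s): [159.86, 159.86, 180, 180, 180, 180].

INTERFACE

Orientations are given as a 3x3 rotation matrix whose columns are the frame's x, y, z axes.
In Python, from rig import robot, imaging gives the robot as it stands. The module is installed in compiled form; this text tells all that it offers.
- The arm moves only by the tool drive_tool, never from a script. Its arguments are lists of equal length, an entry for each row: "slide": the shift along the tool's x, y, z in m, a list of three; "rot": the turn, a rotation vector about the tool's x, y, z in rad, a list of three. In form: {"slide": [[x, y, z], ...], "rot": [[rx, ry, rz], ...]}. A call has 1 to 20 rows; each row shifts and turns the commanded pose from where the row before left it, along the tool's axes as they then stand; what a row does not reach is not made up. A row lasts 1/10 s, in which the tool goes at most 50 mm and 8.59 degrees, less where a joint would pass 70% of its speed; a pose out of reach is approached as far as the arm can. A call is refused whole if a number of a shift passes 0.05 or a number of a turn 0.15, either way. A call with a gripper value outside its range is refused whole. "jaw" is the finger opening in m, from 0 to 0.094, set as the call begins (left out, the last holds). The fingers move at their own pace and stop on an object; the grip force is fixed at half the most. Time passes only in rows, so rows that do not move let the fingers close. It gives the time, the measured TCP pose, the force, the opening and the grip force at its end, in the units of the state.
- robot.sense(): the state, without advancing time (a new reading comes with each control period).
- imaging.snapshot(name): name is "side" or "top" or "wrist"; returns a dict with "img" (400x640x3 uint8, red, green, blue), "K" (3x3 intrinsics, pixels), "R" (3x3) and "t" (3): a world point X has camera coordinates R X + t. Camera axes: x right, y down, z forward; pixel columns grow to the right and rows downward; lengths in m; the calibration is good to about 2 mm. A picture is of the moment at which its call begins. There is no depth.
- robot.hand_in(): hands the job in; it is judged then, once.
The state is a dict: "time_s": time; "joint_pos": joint angles; "joint_vel": joint speeds; "joint_torque": joint torques, N m; "ee_pos": TCP position; "tool_rot": TCP orientation; "ft_force": force on the tool from outside, world axes, zero at the start; "moment": the same for the moment, N m; "width": finger opening in m; "grip_force": force on a finger pad.
Only numpy, scipy, OpenCV 4.12 (cv2) and the standard library are available. Lean on these libraries where they do the work, as an engineer would, in place of code of your own. Each camera call takes 0.05 s, during which the arm holds its last target. There are 200 camera calls.

TASK

It is closing time at the press bench: put the adjustable wrench, the engineer's square, the chuck key and the dial indicator back, each on the laser-engraved plywood plate that shows its silhouette, lying flat inside its outline, same side up as now and pointing the same way as the engraving. Set the tools down rather than dropping them, and leave the ball bearing and the tin of wax where they are.

Things in the scene. Friction and masses are not known exactly. Their poses are not given: they have to be found in the camera images.
- wrench: Small bright adjustable wrench lying flat, 112 mm long, about 0.1 kg. Origin: underside of the straight handle, the place to grip; x points along the handle to the jaws (they reach 64 mm ahead, angled 22 degrees), the handle's round end is 48 mm behind, z up. Handle 13 mm wide (y) and 9 mm high, straight from 36 mm behind to 18 mm ahead of the origin; head 32 mm wide, 12 mm high.
- square: Engineer's try square lying flat, about 0.12 kg: a thick dark stock, 16 mm wide (x), 60 mm long (y) and 14 mm high, and a thin bright blade 15 mm wide. Origin: underside of the stock, the place to grip (across x); the stock runs from 23 mm on the -y side to 37 mm on the +y side of it, and the blade leaves the stock's +y end (y = 22 to 37 mm) and points along +x to 63 mm. The blade is 2.5 mm thick, 6 to 8 mm above the underside. z up.
- chuck_key: Lathe chuck key lying flat, about 0.15 kg: a dark round shaft 16 mm thick with a bright square driving end, and a thin crossbar 84 mm long with red ends 16 mm thick. Origin: on the underside of the shaft, the place to grip (across y); x runs along the shaft to the driving end 46 mm ahead; the crossbar lies along y, 35 mm behind the origin. The whole key is 16 mm high. z up.
- indicator: Dial indicator lying on its back, face up, about 0.11 kg: round black case 44 mm in diameter and 18 mm high with a white face, a thin bright stem (8 mm thick, then a 4 mm spindle) reaching 54 mm along +x and a short cap reaching 36 mm along -x, both 9 mm above the underside. Origin: underside, centre of the round case, which is gripped across y. z up.
- wrench_plate: Fixed pale plywood plate, 126 mm long (x) by 86 mm wide (y), 6 mm thick, flat on the bench, with a dark burnt silhouette of the wrench. Origin: underside, middle of one short edge (the one nearest the robot); x runs along the plate away from that edge, y across it, z up. The wrench is in its outline when its origin lies at x = 55 mm, y = 0 mm, z = 6 mm of this frame with its x axis along the plate's x axis.
- square_plate: Fixed pale plywood plate, 126 mm long (x) by 86 mm wide (y), 6 mm thick, flat on the bench, with a dark burnt silhouette of the square. Origin: underside, middle of one short edge (the one nearest the robot); x runs along the plate away from that edge, y across it, z up. The square is in its outline when its origin lies at x = 36 mm, y = -7 mm, z = 6 mm of this frame with its x axis along the plate's x axis.
- chuck_key_plate: Fixed pale plywood plate, 126 mm long (x) by 86 mm wide (y), 6 mm thick, flat on the bench, with a dark burnt silhouette of the chuck key. Origin: underside, middle of one short edge (the one nearest the robot); x runs along the plate away from that edge, y across it, z up. The chuck key is in its outline when its origin lies at x = 61 mm, y = 0 mm, z = 6 mm of this frame with its x axis along the plate's x axis.
- indicator_plate: Fixed pale plywood plate, 126 mm long (x) by 86 mm wide (y), 6 mm thick, flat on the bench, with a dark burnt silhouette of the dial indicator. Origin: underside, middle of one short edge (the one nearest the robot); x runs along the plate away from that edge, y across it, z up. The dial indicator is in its outline when its origin lies at x = 53 mm, y = 0 mm, z = 6 mm of this frame with its x axis along the plate's x axis.
- bearing: Loose steel ball bearing lying among the tools, 47 mm in diameter, 14 mm high; not to be moved. Origin: centre of its underside.
- tin: Loose round tin of wax, yellow with a bright lid, 62 mm in diameter, 35 mm high, standing beyond the plates; not to be moved. Origin: centre of its underside.
Mind the look-alikes: they are no part of the job. What is shaped like the square but green or purple is not meant.

How it is judged:
By the outcome, as a careful person would: the job done as asked, in the order asked, and still so for the second after the job is handed in, with the robot touching nothing.
It also fails if it takes over 96 s, if anything falls off the work surface, if the arm or the gripper's body presses on something with over 40 N, if the wrist force passes 120 N, or if a joint passes its speed limit or range.

## Working session

There is one attempt and no reset: what is moved stays moved. The work goes in short steps, Python scripts to look and compute and a tool call to move; the robot and the scene stay as the last step left them, time stands still between calls to the robot, and variables do not carry over. Pictures are saved under pics/ and viewed, at most 14 in all, crops included, and the job is handed in when it is done.

Besides the shell and the picture viewer there is one more tool, called after "Emit:" as name(argument=value, ...), one argument or row to a line, values as JSON. drive_tool: Moves the arm, as the interface text tells. Its arguments: {"type":"object","properties":{"slide":{"type":"array","items":{"type":"array","items":{"type":"number"}}},"rot":{"type":"array","items":{"type":"array","items":{"type":"number"}}},"jaw":{"type":"number"}},"required":["slide","rot"]}

```bash
mkdir -p pics; ls; python3 - <<'E'
from rig import robot, imaging
import cv2,json,pickle
s=robot.sense();print(s)
d={}
for n in("top","side","wrist"):
    c=imaging.snapshot(n);d[n]=c
    cv2.imwrite(f"pics/{n}0.png",c["img"][:,:,::-1]);print(n,c["K"].tolist(),c["R"].round(4).tolist(),c["t"].round(4).tolist())
pickle.dump(d,open("s0.pkl","wb"))
E
```

```text
pics
{'time_s': 0.0, 'joint_pos': array([-7.35734058e+01,  5.03882780e+00,  7.86228557e+01, -2.40059461e-04,
        9.64635228e+01, -5.90855951e+00]), 'joint_vel': array([ 0.00557275, -0.03833347, -0.01193244,  0.04884874,  0.07004755,
       -0.01772065]), 'joint_torque': array([-1.52303110e-04, -3.40180814e+01, -3.02424753e+01,  7.19401217e-02,
        3.30155867e-02, -1.76321901e-04]), 'ee_pos': array([ 0.20885211, -0.50825848,  0.22332355]), 'tool_rot': array([[ 9.24976976e-01,  3.80022640e-01, -6.21955716e-04],
       [ 3.80023085e-01, -9.24974630e-01,  2.09488652e-03],
       [ 2.20811048e-04, -2.17407933e-03, -9.99997612e-01]]), 'ft_force': array([ 0.12213306, -0.03088751, -0.35389108]), 'moment': array([0.02675518, 0.00224697, 0.023451  ]), 'grip_force': 0.0, 'width': 0.09369668436962975}
top [[507.40033098231106, 0.0, 319.5914291693841], [0.0, 507.40033098231106, 201.23811562442867], [0.0, 0.0, 1.0]] [[0.0216, -0.9997, -0.0127], [-0.997, -0.0205, -0.0752], [0.0749, 0.0143, -0.9971]] [-0.0951, 0.5201, 1.328]
side [[494.48852929915347, 0.0, 326.62391809362185], [0.0, 494.48852929915347, 197.02251811835646], [0.0, 0.0, 1.0]] [[-0.8068, -0.5908, 0.008], [-0.3698, 0.4944, -0.7867], [0.4608, -0.6376, -0.6173]] [0.368, 0.2657, 0.9405]
wrist [[279.72354280897594, 0.0, 318.216965443293], [0.0, 279.72354280897594, 194.00552022922076], [0.0, 0.0, 1.0]] [[0.3803, -0.9249, -0.0022], [-0.8939, -0.3682, 0.2558], [-0.2374, -0.0953, -0.9667]] [-0.5482, -0.0267, 0.3908]
```

View pics/top0.png

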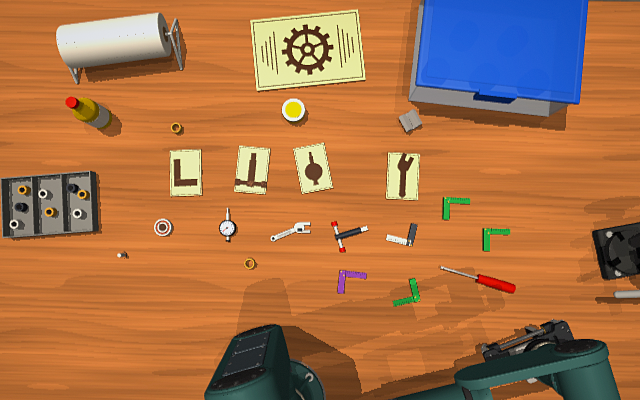

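View pics/side0.png

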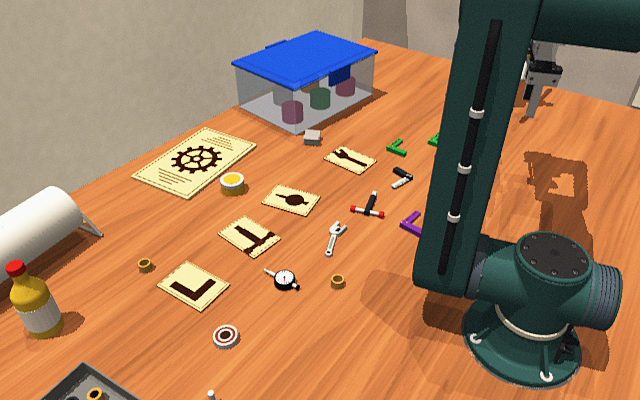

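The tools lie in a row and the plates stand behind them.
- **Tools (top view):** wrench (290,232), chuck key (348,236), indicator (228,228), bearing (163,228), tin (293,110).
- **Candidates for the square:** black and bright (404,236), green (455,207), (495,238) and (408,293), purple (350,280). By the description it is the one at (404,236).
- **Plates:** square (186,172), chuck key (252,170), indicator (313,167), wrench (403,175).

Next is a close crop to check this choice.

```bash
cat > h.py <<'E'
import numpy as np, cv2, pickle
from rig import robot, imaging
def ray(c,uv,z):
    "world points of pixels uv at height z"
    uv=np.atleast_2d(np.float64(uv)); d=np.c_[uv,np.ones(len(uv))]@np.linalg.inv(c["K"]).T@c["R"]
    o=-c["R"].T@c["t"]; return o+d*((z-o[2])/d[:,2])[:,None]
def proj(c,X):
    q=(np.atleast_2d(X)@c["R"].T+c["t"])@c["K"].T; return q[:,:2]/q[:,2:]
def tri(cs,uvs):
    "point from several views"
    A=[];b=[]
    for c,uv in zip(cs,uvs):
        o=-c["R"].T@c["t"]; d=ray(c,uv,0)[0]-o; d/=np.linalg.norm(d)
        P=np.eye(3)-np.outer(d,d); A.append(P); b.append(P@o)
    return np.linalg.lstsq(np.vstack(A),np.hstack(b),rcond=None)[0]
def go(xyz,yaw):
    "shift and turn, tool axes, from the measured pose to a pointing-down pose (turn about z applied after shift)"
    s=robot.sense(); R=s["tool_rot"]; y=np.radians(yaw); c,n=np.cos(y),np.sin(y)
    T=np.array([[c,n,0],[n,-c,0],[0,0,-1]])
    print("pos",s["ee_pos"].round(4),"yaw",np.degrees(np.arctan2(R[1,0],R[0,0])).round(2),"slide",(R.T@(np.array(xyz)-s["ee_pos"])).round(4),"rot",cv2.Rodrigues(R.T@T)[0].ravel().round(4),"t",s["time_s"])
E
python3 - <<'E'
from h import *
d=pickle.load(open("s0.pkl","rb"))
c=d["top"];cv2.imwrite("pics/top_crop.png",cv2.resize(c["img"][140:310,150:420,::-1],None,fx=2.9,fy=2.9,interpolation=cv2.INTER_CUBIC))
for n,uv in dict(wr=(290,232),ck=(348,236),ind=(228,228),sq=(404,236),psq=(186,172),pck=(252,170),pin=(313,167),pwr=(403,175),bear=(163,228),tin=(293,110)).items(): print(n,ray(c,uv,.006)[0].round(3))
w=d["wrist"];print(-w["R"].T@w["t"], robot.sense()["tool_rot"].T@(-w["R"].T@w["t"]-robot.sense()["ee_pos"]))
go([.42,-.05,.3],22)
E
```

```text
wr [ 0.439 -0.007  0.006]
ck [ 0.432 -0.162  0.006]
ind [0.446 0.16  0.006]
sq [ 0.435 -0.31   0.006]
psq [0.595 0.279 0.006]
pck [0.604 0.1   0.006]
pin [ 0.615 -0.064  0.006]
pwr [ 0.598 -0.306  0.006]
bear [0.442 0.334 0.006]
tin [ 0.77  -0.006  0.006]
[ 0.27733518 -0.4795832   0.38340881] [ 0.07426456 -0.00090345 -0.15982313]
pos [ 0.2089 -0.5084  0.2236] yaw 22.34 slide [ 0.3695 -0.3439 -0.0758] rot [-0.0017 -0.0001  0.0059] t 0.15
```

View pics/top_crop.png

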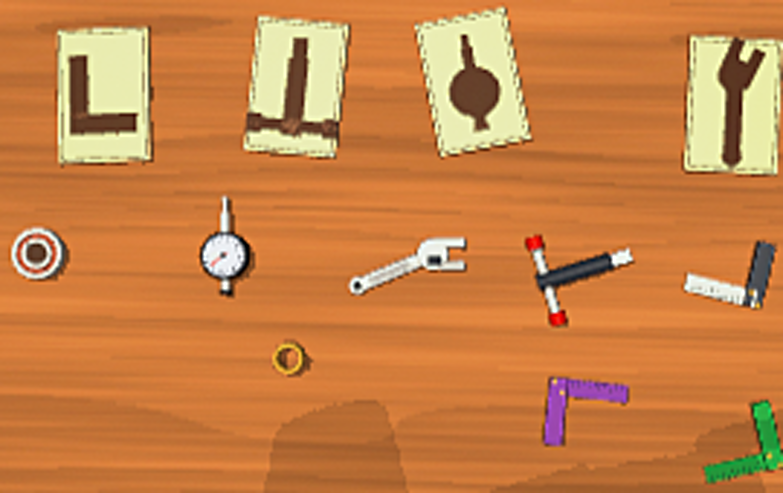

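The crop confirms the square: dark stock and bright blade, crop (730,270). The indicator's stem points ahead, and the wrench and chuck key point to the right. Now to the first wrist viewpoint.

Emit:
drive_tool(
  slide=[
    [0,0,0],
    [0,0,0],
    [0,0,0],
    [0,0,0],
    [0.036,-0.032,-0.003],
    [0.036,-0.032,-0.003],
    [0.036,-0.032,-0.003],
    [0.036,-0.032,-0.003],
    [0.036,-0.032,-0.003],
    [0.036,-0.032,-0.003],
    [0.036,-0.032,-0.003],
    [0.036,-0.032,-0.003],
    [0,0,0],
    [0,0,0],
  ],
  rot=[
    [0,0,0.098],
    [0,0,0.098],
    [0,0,0.098],
    [0,0,0.096],
    [0,0,0],
    [0,0,0],
    [0,0,0],
    [0,0,0],
    [0,0,0],
    [0,0,0],
    [0,0,0],
    [0,0,0],
    [0,0,0],
    [0,0,0],
  ],
)

```text
time_s: 1.55
ee_pos: [0.4974, -0.2519, 0.2479]
tool_rot: [[1.0, 0.002, -0.001], [0.002, -1.0, 0.0], [-0.001, -0.0, -1.0]]
ft_force: [-0.4, -0.8, -0.7]
width: 0.0939
grip_force: 0.0
```

```bash
python3 - <<'E'
from h import *
c=imaging.snapshot("wrist");pickle.dump(c,open("w1.pkl","wb"));cv2.imwrite("pics/w1.png",c["img"][:,:,::-1])
go([.5,.12,.25],0)
E
```

```text
pos [ 0.4967 -0.2528  0.248 ] yaw 0.02 slide [ 0.0034 -0.3728 -0.0021] rot [0.0001 0.0013 0.0003] t 1.6
```

View pics/w1.png

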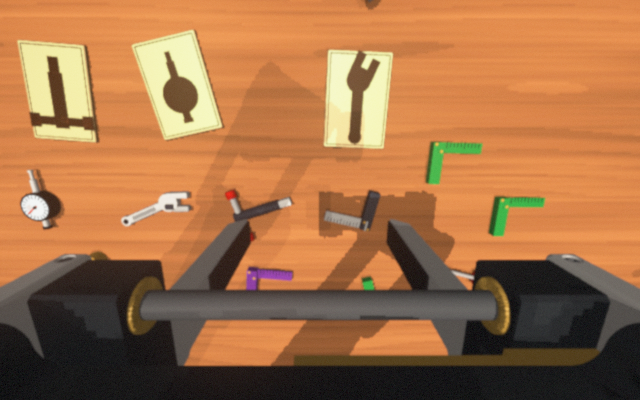

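Wrist view 1 shows the wrench plate (358,98), the square (355,210), the chuck key (258,207), the wrench (157,208) and three plates. Next is the second viewpoint.

Emit:
drive_tool(
  slide=[
    [0,-0.047,0],
    [0,-0.047,0],
    [0,-0.047,0],
    [0,-0.047,0],
    [0,-0.047,0],
    [0,-0.047,0],
    [0,-0.047,0],
    [0,-0.047,0],
    [0,0,0],
    [0,0,0],
  ],
  rot=[
    [0,0,0],
    [0,0,0],
    [0,0,0],
    [0,0,0],
    [0,0,0],
    [0,0,0],
    [0,0,0],
    [0,0,0],
    [0,0,0],
    [0,0,0],
  ],
)

```text
time_s: 2.6
ee_pos: [0.4969, 0.1223, 0.2483]
tool_rot: [[1.0, -0.0, -0.0], [-0.0, -1.0, -0.001], [-0.0, 0.001, -1.0]]
ft_force: [0.0, -0.9, 0.0]
width: 0.094
grip_force: 0.0
```

```bash
python3 - <<'E'
from h import *
c=imaging.snapshot("wrist");pickle.dump(c,open("w2.pkl","wb"));cv2.imwrite("pics/w2.png",c["img"][:,:,::-1])
d=pickle.load(open("s0.pkl","rb"));w1=pickle.load(open("w1.pkl","rb"))
for n,c in dict(top=d["top"],w1=w1,w2=c).items():
    h=cv2.cvtColor(c["img"],cv2.COLOR_RGB2HSV)
    m=cv2.inRange(h,(22,25,150),(40,130,255)); m=cv2.morphologyEx(m,cv2.MORPH_CLOSE,np.ones((3,3)))
    for k in cv2.findContours(m,cv2.RETR_EXTERNAL,cv2.CHAIN_APPROX_NONE)[0]:
        if cv2.contourArea(k)<600: continue
        q=cv2.boxPoints(cv2.minAreaRect(np.float32(ray(c,k[:,0,:],.006)[:,:2]*1000)))
        hl=cv2.convexHull(k);ap=cv2.approxPolyN(hl,4,ensure_convex=True)[0] if hasattr(cv2,"approxPolyN") else k[:4,0]
        P=ray(c,ap,.006)[:,:2]*1000; P=P[np.argsort(P[:,0])]; a=P[:2].mean(0); b=P[2:].mean(0); 
        print(n,"c_px",k[:,0].mean(0).round(),"near",a.round(1),"len",np.linalg.norm(b-a).round(1),"wid",np.linalg.norm(P[0]-P[1]).round(1),"yaw",np.degrees(np.arctan2(*(b-a)[::-1])).round(2))
E
```

```text
top c_px [403. 176.] near [ 533.5 -302.9] len 124.5 wid 82.9 yaw -1.93
top c_px [185. 172.] near [532.4 278.7] len 122.4 wid 81.0 yaw 2.38
top c_px [252. 164.] near [573.8 103.3] len 92.9 wid 83.6 yaw -4.03
top c_px [313. 168.] near [553.1 -76.3] len 122.0 wid 82.1 yaw 12.76
top c_px [307.  50.] near [841.8 -52.2] len 198.1 wid 298.9 yaw 6.91
w1 c_px [ 64. 133.] near [544.  107.5] len 18.8 wid 82.3 yaw -8.89
w1 c_px [375.  95.] near [ 534. -326.] len 123.2 wid 34.1 yaw -0.72
w1 c_px [338.  97.] near [ 536.  -276.9] len 123.6 wid 36.1 yaw -2.55
w1 c_px [55. 79.] near [574.  104.7] len 93.6 wid 83.4 yaw -4.21
w1 c_px [177.  84.] near [552.8 -74.7] len 124.2 wid 85.0 yaw 12.31
w2 c_px [201.  99.] near [532.8 279.2] len 123.6 wid 84.5 yaw 3.37
w2 c_px [619. 107.] near [ 534.8 -296.3] len 124.9 wid 76.4 yaw 7.25
w2 c_px [334.  79.] near [575.3 105.1] len 92.4 wid 83.5 yaw -3.78
w2 c_px [454.  84.] near [553.6 -73.4] len 123.2 wid 84.0 yaw 12.4
```

View pics/w2.png

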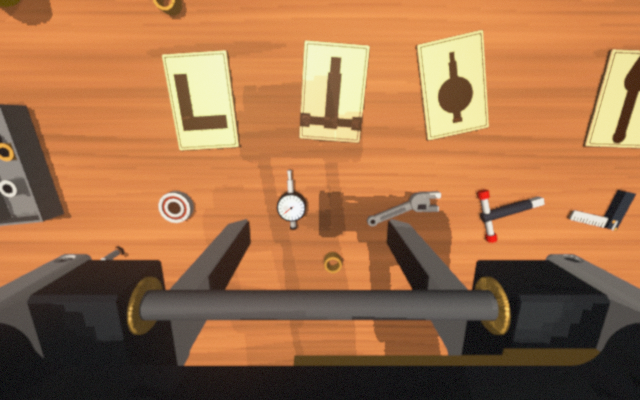

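Wrist view 2 shows the square plate (200,100), chuck key plate (334,92), indicator plate (454,85), indicator (291,207), wrench (405,208), and the bearing (175,208). The plates agree between the views. Now I'll hover over the wrench, fit the plates properly and look closer.

Emit:
drive_tool(
  slide=[
    [-0.019,0.042,0.042],
    [-0.019,0.042,0.043],
    [-0.019,0.043,0.043],
    [0,0,0],
    [0,0,0],
    [0,0,0],
    [0,0,0],
    [0,0,0],
    [0,0,0],
    [0,0,0],
    [0,0,0],
    [0,0,0],
    [0,0,0],
    [0,0,0],
    [0,0,0],
    [0,0,0],
    [0,0,0],
    [0,0,0],
    [0,0,0],
  ],
  rot=[
    [0,0,0],
    [0,0,0],
    [0,0,0],
    [0,0,-0.14],
    [0,0,-0.14],
    [0,0,-0.14],
    [0,0,-0.14],
    [0,0,-0.14],
    [0,0,-0.14],
    [0,0,-0.14],
    [0,0,-0.14],
    [0,0,-0.14],
    [0,0,-0.14],
    [0,0,-0.14],
    [0,0,-0.14],
    [0,0,-0.14],
    [0,0,-0.14],
    [0,0,0],
    [0,0,0],
  ],
)

```text
time_s: 4.55
ee_pos: [0.4518, 0.0208, 0.147]
tool_rot: [[-0.374, 0.928, 0.0], [0.928, 0.374, -0.0], [-0.0, -0.0, -1.0]]
ft_force: [-0.4, 0.4, 0.5]
width: 0.0943
grip_force: 0.0
```

```bash
python3 - <<'E'
from h import *
c=imaging.snapshot("wrist");pickle.dump(c,open("w3.pkl","wb"))
cv2.imwrite("pics/w3.png",cv2.resize(c["img"][60:310,150:490,::-1],None,fx=2.2,fy=2.2,interpolation=cv2.INTER_CUBIC))
go([.44,-.005,.12],112)
d=pickle.load(open("s0.pkl","rb"));w1=pickle.load(open("w1.pkl","rb"));w2=pickle.load(open("w2.pkl","rb"))
C=dict(sq=(595,279),ck=(604,100),ind=(615,-64),wr=(598,-306))
cor={}
for n,c in dict(top=d["top"],w1=w1,w2=w2).items():
    m=cv2.inRange(cv2.cvtColor(c["img"],cv2.COLOR_RGB2HSV),(22,25,150),(40,130,255))
    v,u=np.nonzero(m);P=ray(c,np.c_[u,v],.006)[:,:2]*1000
    for k,q in C.items():
        s=np.float32(P[np.linalg.norm(P-q,axis=1)<85])
        if len(s)<500: continue
        ct,sz,an=cv2.minAreaRect(s); B=cv2.boxPoints((ct,sz,an)); B=B[np.argsort(B[:,0])]; a=B[:2].mean(0);b=B[2:].mean(0)
        print(k,n,"centre",np.round(ct,1),"size",np.round(sz,1),"yaw",np.degrees(np.arctan2(*(b-a)[::-1])).round(2))
        cor[k,n]=proj(c,np.r_[np.array(ct)/1000,.006])[0]
for k in("ind","ck"): print(k,"tri",tri([w1,w2],[cor[k,"w1"],cor[k,"w2"]]).round(4))
E
```

```text
pos [0.4518 0.0211 0.147 ] yaw 112.01 slide [-0.0198 -0.0207  0.027 ] rot [-0.      0.0004  0.0001] t 4.6
sq top centre [593.7 281.4] size [123.6  81.6] yaw 2.25
ck top centre [604.9 101.3] size [ 83.9 124.1] yaw -4.28
ind top centre [612.9 -62.8] size [123.7  84. ] yaw 12.38
wr top centre [ 595.8 -304.9] size [ 83.8 123.8] yaw -2.21
ck w1 centre [605.6 102.2] size [ 83.4 123.6] yaw -4.08
ind w1 centre [613.5 -61.6] size [124.2  84.1] yaw 12.33
wr w1 centre [ 596.4 -303.1] size [ 84.6 124.4] yaw -2.27
sq w2 centre [594.4 282.8] size [124.4  84.1] yaw 3.62
ck w2 centre [606.2 103.1] size [ 84.7 123.3] yaw -4.02
ind w2 centre [613.7 -60.2] size [124.1  84.1] yaw 12.25
wr w2 centre [ 596.6 -298.1] size [ 76.1 123.2] yaw -2.01
ind tri [ 0.6137 -0.0609  0.0046]
ck tri [0.6059 0.103  0.0051]
```

View pics/w3.png

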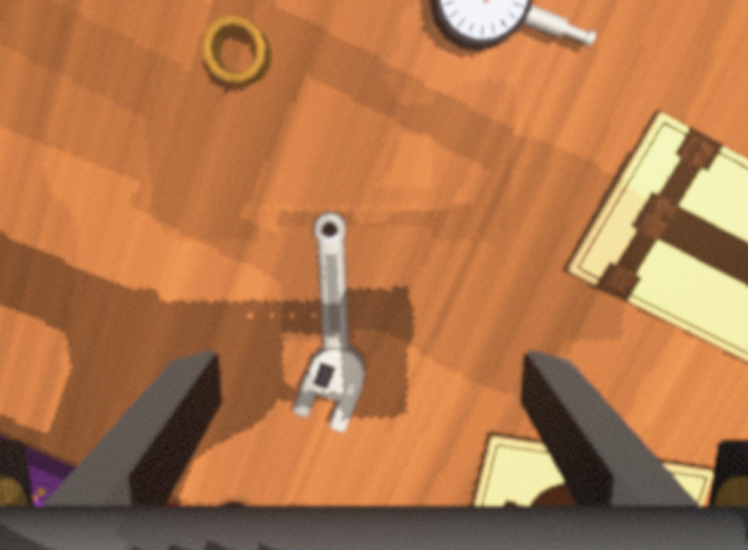

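Close view: the wrench's hole is at crop (329,229), its straight handle runs down to (336,335), and the head is below. The move fell short because the 50 mm limit applies to the whole shift. I'll compute the wrench pose.

```bash
python3 - <<'E'
from h import *
c=pickle.load(open("w3.pkl","rb"));w1=pickle.load(open("w1.pkl","rb"));w2=pickle.load(open("w2.pkl","rb"))
f=lambda p:np.array([150,60])+np.array(p)/2.2
P=ray(c,[f((329,212)),f((329,229)),f((336,335))],.009)
print(P.round(4)); v=P[2]-P[1]; print("yaw",np.degrees(np.arctan2(v[1],v[0])))
v/=np.linalg.norm(v); o=P[0]+.048*v; print("origin",o)
print("tri hole",tri([w1,w2,c],[(127,222),(373,222),f((329,229))]).round(4))
h=np.degrees(np.arctan2(v[1],v[0]))+180; go([o[0],o[1],.06],h); go([o[0],o[1],.0215],h)
E
```

```text
[[ 0.4193  0.0483  0.009 ]
 [ 0.4222  0.0406  0.009 ]
 [ 0.445  -0.0088  0.009 ]]
yaw -65.2551090865076
origin [0.4393742  0.00474842 0.009     ]
tri hole [0.4211 0.0398 0.0081]
pos [0.4518 0.0211 0.147 ] yaw 112.01 slide [-0.0105 -0.0177  0.087 ] rot [-0.      0.0004 -0.0478] t 4.6
pos [0.4518 0.0211 0.147 ] yaw 112.01 slide [-0.0105 -0.0177  0.1255] rot [-0.      0.0004 -0.0478] t 4.6
```

Emit:
drive_tool(
  slide=[
    [-0.011,-0.0177,0.03],
    [0,0,0.04],
    [0,0,0.03],
    [0,0,0.015],
    [0,0,0.0105],
    [0,0,0],
    [0,0,0],
  ],
  rot=[
    [0,0,-0.048],
    [0,0,0],
    [0,0,0],
    [0,0,0],
    [0,0,0],
    [0,0,0],
    [0,0,0],
  ],
  jaw=0.06,
)

```text
time_s: 5.3
ee_pos: [0.4403, 0.0053, 0.0222]
tool_rot: [[-0.423, 0.906, 0.001], [0.906, 0.423, -0.0], [-0.001, 0.001, -1.0]]
ft_force: [0.1, 0.8, -0.7]
width: 0.0597
grip_force: 0.0
```

Emit:
drive_tool(
  slide=[
    [0,0,0],
    [0,0,0],
    [0,0,0],
    [0,0,0],
    [0,0,0],
    [0,0,0],
  ],
  rot=[
    [0,0,0],
    [0,0,0],
    [0,0,0],
    [0,0,0],
    [0,0,0],
    [0,0,0],
  ],
  jaw=0.0,
)

```text
time_s: 5.9
ee_pos: [0.4396, 0.0055, 0.0214]
tool_rot: [[-0.423, 0.906, -0.0], [0.906, 0.423, -0.0], [-0.0, -0.0, -1.0]]
ft_force: [0.2, -0.4, 1.2]
width: 0.0156
grip_force: 0.6
```

Emit:
drive_tool(
  slide=[
    [0,0,0],
    [0,0,0],
    [0,0,0],
    [0,0,-0.02],
    [0,0,-0.04],
    [0,0,-0.04],
  ],
  rot=[
    [0,0,0],
    [0,0,0],
    [0,0,0],
    [0,0,0],
    [0,0,0],
    [0,0,0],
  ],
)

```text
time_s: 6.5
ee_pos: [0.4388, 0.0058, 0.1213]
tool_rot: [[-0.423, 0.906, -0.003], [0.906, 0.423, 0.001], [0.002, -0.002, -1.0]]
ft_force: [1.2, 0.6, -1.8]
width: 0.0126
grip_force: 29.9
```

```bash
python3 - <<'E'
from h import *
go([.5884,-.303,.12],177.8); s=robot.sense();print(s["width"],s["grip_force"])
E
```

```text
pos [0.4388 0.0058 0.1213] yaw 115.04 slide [-0.3431  0.0048  0.0007] rot [-9.0000e-04 -2.6000e-03 -1.0954e+00] t 6.5
0.012609276858915757 29.907611310482025
```

Emit:
drive_tool(
  slide=[
    [-0.0429,0.0006,0],
    [-0.0429,0.0006,0],
    [-0.0429,0.0006,0],
    [-0.0429,0.0006,0],
    [-0.0429,0.0006,0],
    [-0.0429,0.0006,0],
    [-0.0429,0.0006,0],
    [-0.0429,0.0006,0],
    [0,0,0],
    [0,0,0],
    [0,0,0],
    [0,0,0],
    [0,0,0],
    [0,0,0],
    [0,0,0],
    [0,0,0],
    [0,0,0],
    [0,0,0],
  ],
  rot=[
    [0,0,0],
    [0,0,0],
    [0,0,0],
    [0,0,0],
    [0,0,0],
    [0,0,0],
    [0,0,0],
    [0,0,0],
    [0,0,-0.137],
    [0,0,-0.137],
    [0,0,-0.137],
    [0,0,-0.137],
    [0,0,-0.137],
    [0,0,-0.137],
    [0,0,-0.137],
    [0,0,-0.137],
    [0,0,0],
    [0,0,0],
  ],
)

```text
time_s: 8.3
ee_pos: [0.5893, -0.3032, 0.1208]
tool_rot: [[-0.999, 0.041, -0.0], [0.041, 0.999, 0.0], [0.0, 0.0, -1.0]]
ft_force: [-1.3, -0.1, -0.4]
width: 0.0121
grip_force: 29.9
```

```bash
python3 - <<'E'
from h import *
go([.5884,-.303,.12],177.8); go([.5884,-.303,.029],177.8)
c=imaging.snapshot("wrist");pickle.dump(c,open("w4.pkl","wb"))
cv2.imwrite("pics/w4.png",cv2.resize(c["img"][60:360,150:490,::-1],None,fx=2,fy=2,interpolation=cv2.INTER_CUBIC))
m=cv2.inRange(cv2.cvtColor(c["img"],cv2.COLOR_RGB2HSV),(22,25,130),(40,130,255))
v,u=np.nonzero(m);P=ray(c,np.c_[u,v],.006)[:,:2]*1000
s=np.float32(P[np.linalg.norm(P-(596,-303),axis=1)<85]);print(cv2.minAreaRect(s))
E
```

```text
pos [ 0.5893 -0.3032  0.1208] yaw 177.67 slide [0.0009 0.0002 0.0008] rot [ 0.0004 -0.0004 -0.0022] t 8.3
pos [ 0.5893 -0.3032  0.1208] yaw 177.67 slide [0.0009 0.0002 0.0918] rot [ 0.0004 -0.0004 -0.0022] t 8.3
((595.9795532226562, -303.120849609375), (84.18716430664062, 123.40189361572266), 87.77915954589844)
```

View pics/w4.png

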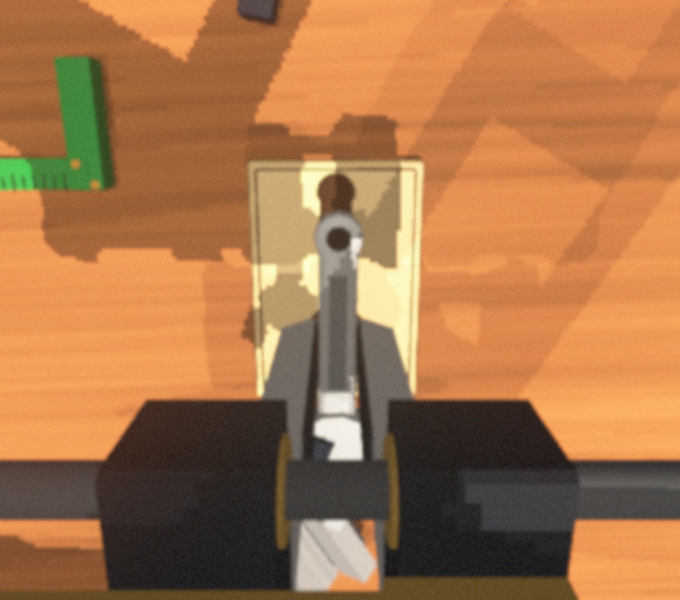

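The wrench hangs straight between the fingers with its hole at crop (338,238). The engraved round end shows at (337,190), in line with it. I'll check the offset along the handle before lowering.

```bash
python3 - <<'E'
from h import *
c=pickle.load(open("w4.pkl","rb"));s=robot.sense();e=s["ee_pos"]
f=lambda p:np.array([150,60])+np.array(p)/2
for p,z in(((338,211),.106),((338,238),.1085),((337,172),.006)): X=ray(c,f(p),z)[0];print(X.round(4),(s["tool_rot"].T@(X-e)).round(4))
E
```

```text
[ 0.5425 -0.3     0.106 ] [0.0469 0.0014 0.015 ]
[ 0.5506 -0.3003  0.1085] [0.0388 0.0014 0.0125]
[ 0.5392 -0.3     0.006 ] [0.0502 0.0012 0.115 ]
```

Emit:
drive_tool(
  slide=[
    [0.0017,0,0.02],
    [0,0,0.03],
    [0,0,0.025],
    [0,0,0.01],
    [0,0,0.005],
    [0,0,0.002],
    [0,0,0.001],
    [0,0,0],
    [0,0,0],
  ],
  rot=[
    [0,0,-0.002],
    [0,0,0],
    [0,0,0],
    [0,0,0],
    [0,0,0],
    [0,0,0],
    [0,0,0],
    [0,0,0],
    [0,0,0],
  ],
)

```text
time_s: 9.25
ee_pos: [0.5882, -0.3037, 0.0298]
tool_rot: [[-0.999, 0.036, 0.002], [0.036, 0.999, -0.001], [-0.002, -0.001, -1.0]]
ft_force: [-0.0, 0.1, -1.4]
width: 0.0123
grip_force: 29.9
```

Emit:
drive_tool(
  slide=[
    [0,0,0.001],
    [0,0,0.0005],
    [0,0,0],
  ],
  rot=[
    [0,0,0],
    [0,0,0],
    [0,0,0],
  ],
)

```text
time_s: 9.55
ee_pos: [0.5878, -0.3035, 0.0275]
tool_rot: [[-0.999, 0.036, 0.001], [0.036, 0.999, -0.001], [-0.001, -0.001, -1.0]]
ft_force: [-0.7, -0.0, 1.4]
width: 0.0121
grip_force: 29.9
```

Emit:
drive_tool(
  slide=[
    [0,0,0],
    [0,0,0],
    [0,0,0],
    [0,0,-0.01],
    [0,0,-0.04],
    [0,0,-0.045],
    [0.045,0,0],
    [0.045,0,0],
    [0.045,0,0],
    [0.018,-0.001,0],
    [0,0,0],
    [0,0,0],
    [0,0,0],
  ],
  rot=[
    [0,0,0],
    [0,0,0],
    [0,0,0],
    [0,0,0],
    [0,0,0],
    [0,0,0],
    [0,0,0],
    [0,0,0],
    [0,0,0.113],
    [0,0,0.113],
    [0,0,0],
    [0,0,0],
    [0,0,0],
  ],
  jaw=0.04,
)

```text
time_s: 10.85
ee_pos: [0.436, -0.297, 0.1225]
tool_rot: [[-0.966, 0.257, 0.001], [0.257, 0.966, -0.001], [-0.001, -0.0, -1.0]]
ft_force: [0.7, -0.5, 0.1]
width: 0.0401
grip_force: 0.0
```

```bash
python3 - <<'E'
from h import *
c=imaging.snapshot("wrist");pickle.dump(c,open("w5.pkl","wb"))
go([.435,-.31,.12],164.6)
cv2.imwrite("pics/w5.png",cv2.resize(c["img"][60:360,150:490,::-1],None,fx=2,fy=2,interpolation=cv2.INTER_CUBIC))
E
```

```text
pos [ 0.4359 -0.297   0.1222] yaw 165.11 slide [-0.0025 -0.0128  0.0022] rot [-0.0002  0.0008  0.0089] t 10.9
```

View pics/w5.png

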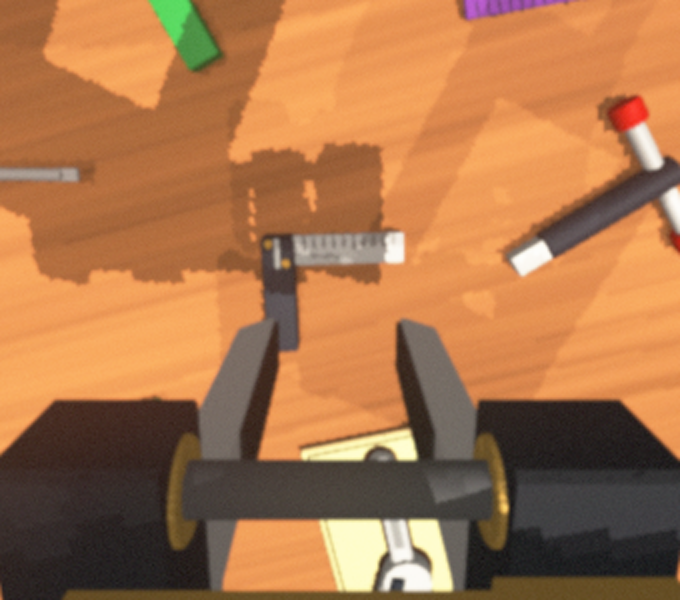

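The wrench lies on its plate (390,520). The square's stock runs from crop (278,237) to (290,349) and its blade tip is at (404,247). I'll fit the square.

```bash
python3 - <<'E'
from h import *
c=pickle.load(open("w5.pkl","rb"))
im=c["img"][170:240,270:360];cv2.imwrite("pics/w5z.png",cv2.resize(im[:,:,::-1],None,fx=8,fy=8,interpolation=cv2.INTER_CUBIC))
E
```

```text
(no output)
```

View pics/w5z.png

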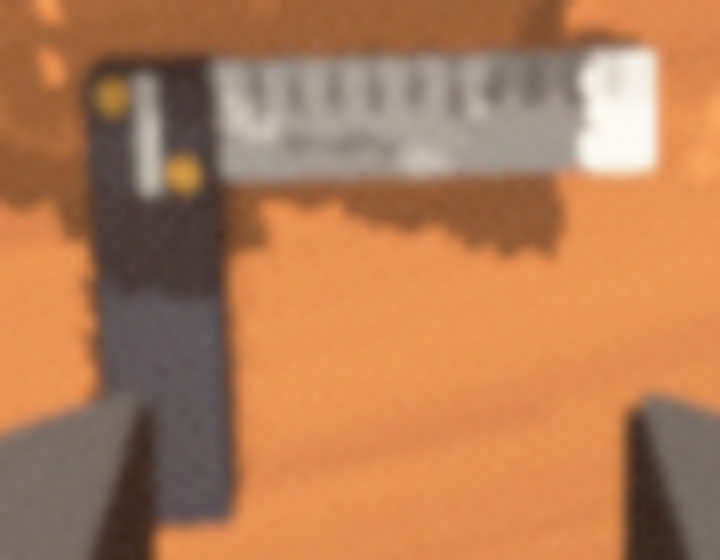

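```bash
python3 - <<'E'
from h import *
c=pickle.load(open("w5.pkl","rb"));f=lambda p:np.array([270,170])+np.array(p)/8
w1=pickle.load(open("w1.pkl","rb"))
a=lambda v:np.degrees(np.arctan2(v[1],v[0]))
B=ray(c,[f((220,58)),f((655,48)),f((225,183)),f((655,172)),f((655,110))],.0085)
L=ray(c,[f((92,80)),f((107,370))],.014);R=ray(c,[f((232,515)),f((216,200))],.0)
E=ray(c,[f((195,521))],.007)[0]; T=ray(c,[f((150,60))],.014)[0]
print("blade yaw",a(B[1]-B[0]),a(B[3]-B[2]),"stock y",a(L[0]-L[1]),a(R[1]-R[0]))
y=np.radians(a((B[1]-B[0])+(B[3]-B[2]))); ex=np.array([np.cos(y),np.sin(y)]);ey=np.array([-ex[1],ex[0]])
print("x: left",L[:,:2]@ex,"right",R[:,:2]@ex,"tip",B[4,:2]@ex,"| y: outer",B[:2,:2]@ey,"inner",B[2:4,:2]@ey,"T",T[:2]@ey,"end",E[:2]@ey)
# origin: x from left edge+8, tip-63; y from outer-37
ox=np.mean([L[:,:2].mean(0)@ex+.008,B[4,:2]@ex-.063]); oy=np.mean([(B[:2,:2]@ey).mean()-.037,(B[2:4,:2]@ey).mean()-.022])
o=ox*ex+oy*ey;print("o",o,"yaw",np.degrees(y))
go([*o,.12],np.degrees(y)+90)
E
```

```text
blade yaw 76.47548041831575 76.6492291247144 stock y 166.10027284102424 166.8242338326119
x: left [-0.22240147 -0.22270442] right [-0.20888995 -0.20909243] tip -0.15280514434593764 | y: outer [-0.47314363 -0.47322594] inner [-0.48925412 -0.48917181] T -0.4720730898311171 end -0.5358125653213992
o [ 0.44671365 -0.32796688] yaw 76.56249226037248
pos [ 0.4359 -0.297   0.1222] yaw 165.11 slide [-0.0184 -0.0272  0.0022] rot [-0.0002  0.0008 -0.0254] t 10.9
```

Emit:
drive_tool(
  slide=[
    [-0.0185,-0.0275,0],
    [0,0,0.04],
    [0,0,0.035],
    [0,0,0.015],
    [0,0,0.0097],
    [0,0,0],
    [0,0,0],
  ],
  rot=[
    [0,0,-0.025],
    [0,0,0],
    [0,0,0],
    [0,0,0],
    [0,0,0],
    [0,0,0],
    [0,0,0],
  ],
)

```text
time_s: 11.6
ee_pos: [0.4466, -0.3288, 0.0238]
tool_rot: [[-0.972, 0.234, 0.002], [0.234, 0.972, -0.002], [-0.002, -0.001, -1.0]]
ft_force: [-0.1, -0.2, -0.6]
width: 0.0397
grip_force: 0.0
```

Emit:
drive_tool(
  slide=[
    [0,0,0],
    [0,0,0],
    [0,0,0],
    [0,0,0],
    [0,0,0],
    [0,0,0],
    [0,0,0],
  ],
  rot=[
    [0,0,0],
    [0,0,0],
    [0,0,0],
    [0,0,0],
    [0,0,0],
    [0,0,0],
    [0,0,0],
  ],
  jaw=0.0,
)

```text
time_s: 12.3
ee_pos: [0.4458, -0.3287, 0.0232]
tool_rot: [[-0.972, 0.235, 0.001], [0.235, 0.972, -0.001], [-0.001, -0.001, -1.0]]
ft_force: [0.2, -0.4, 5.5]
width: 0.0154
grip_force: 30.0
```

Emit:
drive_tool(
  slide=[
    [0,0,-0.02],
    [0,0,-0.04],
    [0,0,-0.04],
    [0,0,0],
    [0,0,0],
    [0,0,0],
    [0,0,0],
    [0,0,0],
    [0,0,0],
    [0,0,0],
    [0,0,0],
    [0,0,0],
    [0,0,0],
    [0,0,0],
  ],
  rot=[
    [0,0,0],
    [0,0,0],
    [0,0,0],
    [0,0,0.128],
    [0,0,0.128],
    [0,0,0.128],
    [0,0,0.128],
    [0,0,0.128],
    [0,0,0.128],
    [0,0,0.128],
    [0,0,0.128],
    [0,0,0.128],
    [0,0,0.128],
    [0,0,0],
  ],
)

```text
time_s: 13.7
ee_pos: [0.445, -0.3275, 0.121]
tool_rot: [[-0.054, 0.999, -0.002], [0.999, 0.054, 0.002], [0.002, -0.001, -1.0]]
ft_force: [0.0, 0.1, -1.2]
width: 0.0153
grip_force: 30.0
```

```bash
python3 - <<'E'
from h import *
go([.5677,.2739,.12],93)
E
```

```text
pos [ 0.445  -0.3275  0.121 ] yaw 93.11 slide [0.5938 0.1551 0.0019] rot [-0.0015 -0.0019  0.0019] t 13.7
```

Emit:
drive_tool(
  slide=[
    [0.0424,0.0111,0],
    [0.0424,0.0111,0],
    [0.0424,0.0111,0],
    [0.0424,0.0111,0],
    [0.0424,0.0111,0],
    [0.0424,0.0111,0],
    [0.0424,0.0111,0],
    [0.0424,0.0111,0],
    [0.0424,0.0111,0],
    [0.0424,0.0111,0],
    [0.0424,0.0111,0],
    [0.0424,0.0111,0],
    [0.0424,0.0111,0],
    [0.0424,0.0111,0],
    [0,0,0],
    [0,0,0],
  ],
  rot=[
    [0,0,0],
    [0,0,0],
    [0,0,0],
    [0,0,0],
    [0,0,0],
    [0,0,0],
    [0,0,0],
    [0,0,0],
    [0,0,0],
    [0,0,0],
    [0,0,0],
    [0,0,0],
    [0,0,0],
    [0,0,0],
    [0,0,0],
    [0,0,0],
  ],
)

```text
time_s: 15.3
ee_pos: [0.5679, 0.2737, 0.1209]
tool_rot: [[-0.058, 0.998, -0.002], [0.998, 0.058, -0.001], [-0.001, -0.002, -1.0]]
ft_force: [-0.7, -0.2, -0.7]
width: 0.0157
grip_force: 30.0
```

```bash
python3 - <<'E'
from h import *
go([.5677,.2739,.12],93)
c=imaging.snapshot("wrist");pickle.dump(c,open("w6.pkl","wb"))
cv2.imwrite("pics/w6.png",cv2.resize(c["img"][90:330,170:470,::-1],None,fx=2.5,fy=2.5,interpolation=cv2.INTER_CUBIC))
m=cv2.inRange(cv2.cvtColor(c["img"],cv2.COLOR_RGB2HSV),(22,25,110),(40,130,255))
v,u=np.nonzero(m);P=ray(c,np.c_[u,v],.006)[:,:2]*1000
s=np.float32(P[np.linalg.norm(P-(594,282),axis=1)<85]);print(cv2.minAreaRect(s))
E
```

```text
pos [0.5679 0.2737 0.1209] yaw 93.33 slide [ 0.0002 -0.0002  0.0009] rot [-0.0022  0.0012  0.0057] t 15.3
((594.678466796875, 283.2632751464844), (123.72647857666016, 83.0837631225586), 3.360909938812256)
```

View pics/w6.png

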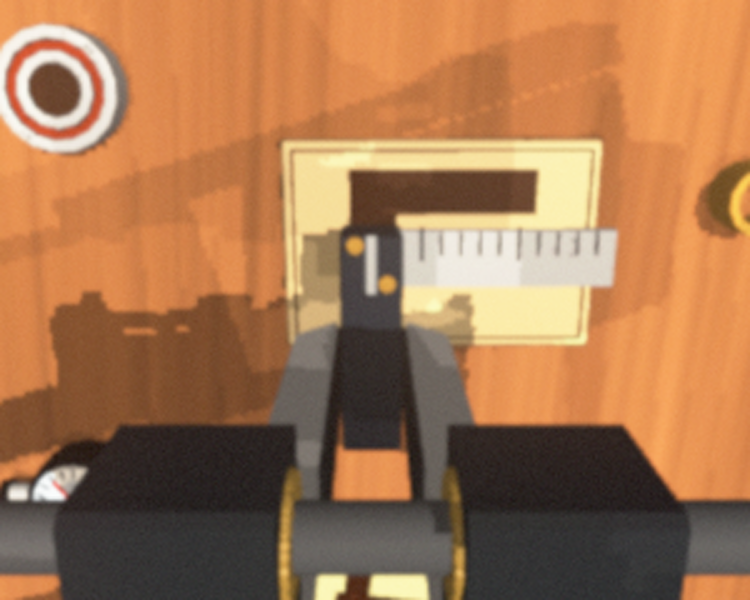

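The square is held level and parallel to its engraving: blade edge (400,230)–(617,231), engraved edge (352,170)–(538,171). I'll compare the two in world coordinates.

```bash
python3 - <<'E'
from h import *
c=pickle.load(open("w6.pkl","rb"));f=lambda p:np.array([170,90])+np.array(p)/2.5
zu=.1209-.0228
y=np.radians(3.4);ex=np.array([np.cos(y),np.sin(y)]);ey=np.array([-ex[1],ex[0]])
Q=lambda p,z:(lambda X:(np.array([X[:2]@ex,X[:2]@ey])*1000).round(1))(ray(c,f(p),z)[0])
print("held: tip",Q((615,258),zu+.0085),"outer",Q((510,230),zu+.0085),"inner",Q((510,287),zu+.0085),"stock left",Q((342,270),zu+.014),"right",Q((402,310),zu+.014))
print("engr: tip",Q((537,190),.006),"outer",Q((450,171),.006),"inner",Q((450,213),.006),"stock left",Q((351,195),.006))
e=robot.sense()["ee_pos"];print("tcp",e[:2]@ex*1e3,e[:2]@ey*1e3)
for ct in((594.5,283.0),): print("plate target origin",(np.array(ct)@ex-27).round(1),(np.array(ct)@ey-7).round(1))
E
```

```text
held: tip [645.8 269. ] outer [618.4 276.4] inner [619.2 261.2] stock left [575.7 267.4] right [590.9 256.8]
engr: tip [648.5 270.4] outer [613.9 277.9] inner [614.4 261.2] stock left [574.9 268.4]
tcp 583.2134672351964 238.44644483671337
plate target origin 583.2 240.2
```

Emit:
drive_tool(
  slide=[
    [0.0009,-0.0001,0.02],
    [0,0,0.03],
    [0,0,0.025],
    [0,0,0.01],
    [0,0,0.004],
    [0,0,0.002],
    [0,0,0],
    [0,0,0],
  ],
  rot=[
    [0,0,0],
    [0,0,0],
    [0,0,0],
    [0,0,0],
    [0,0,0],
    [0,0,0],
    [0,0,0],
    [0,0,0],
  ],
)

```text
time_s: 16.15
ee_pos: [0.5695, 0.2741, 0.0329]
tool_rot: [[-0.054, 0.999, 0.003], [0.999, 0.054, 0.001], [0.001, 0.003, -1.0]]
ft_force: [-0.1, -1.2, -0.3]
width: 0.0155
grip_force: 30.0
```

Emit:
drive_tool(
  slide=[
    [0,0,0.001],
    [0,0,0],
    [0,0,0],
  ],
  rot=[
    [0,0,0],
    [0,0,0],
    [0,0,0],
  ],
)

```text
time_s: 16.45
ee_pos: [0.5686, 0.274, 0.0305]
tool_rot: [[-0.054, 0.999, 0.0], [0.999, 0.054, 0.0], [0.0, 0.0, -1.0]]
ft_force: [-1.0, 0.2, -1.5]
width: 0.0158
grip_force: 30.0
```

Emit:
drive_tool(
  slide=[
    [0,-0.0003,0.001],
    [0,0,0.0005],
    [0,0,0],
    [0,0,0],
  ],
  rot=[
    [0,0,-0.004],
    [0,0,0],
    [0,0,0],
    [0,0,0],
  ],
)

```text
time_s: 16.85
ee_pos: [0.5683, 0.274, 0.0293]
tool_rot: [[-0.058, 0.998, 0.0], [0.998, 0.058, 0.0], [0.0, 0.0, -1.0]]
ft_force: [-0.7, -0.5, 3.1]
width: 0.0155
grip_force: 30.0
```

Emit:
drive_tool(
  slide=[
    [0,0,0],
    [0,0,0],
    [0,0,0],
    [0,0,-0.01],
    [0,0,-0.04],
    [0,0,-0.041],
    [0,0,0],
    [0,0,0],
    [-0.0375,-0.0261,0],
    [-0.0375,-0.0261,0],
    [-0.0375,-0.0261,0],
    [-0.0375,-0.0261,0],
    [-0.0375,-0.0261,0],
    [-0.0375,-0.0261,0],
    [-0.0375,-0.0261,0],
    [-0.0375,-0.0261,0],
    [-0.0375,-0.0261,0],
    [-0.0375,-0.0261,0],
    [0,0,0],
    [0,0,0],
  ],
  rot=[
    [0,0,0],
    [0,0,0],
    [0,0,0],
    [0,0,0],
    [0,0,0],
    [0,0,0],
    [0,0,-0.125],
    [0,0,-0.125],
    [0,0,0],
    [0,0,0],
    [0,0,0],
    [0,0,0],
    [0,0,0],
    [0,0,0],
    [0,0,0],
    [0,0,0],
    [0,0,0],
    [0,0,0],
    [0,0,0],
    [0,0,0],
  ],
  jaw=0.06,
)

```text
time_s: 18.85
ee_pos: [0.4331, -0.1633, 0.1205]
tool_rot: [[-0.3, 0.954, 0.001], [0.954, 0.3, 0.0], [-0.0, 0.001, -1.0]]
ft_force: [-0.7, -0.1, -0.0]
width: 0.0599
grip_force: 0.0
```

```bash
python3 - <<'E'
from h import *
c=imaging.snapshot("wrist");pickle.dump(c,open("w7.pkl","wb"))
go([.432,-.162,.12],107.6)
cv2.imwrite("pics/w7.png",cv2.resize(c["img"][110:300,220:440,::-1],None,fx=3,fy=3,interpolation=cv2.INTER_CUBIC))
E
```

```text
pos [ 0.4334 -0.1624  0.1203] yaw 107.61 slide [ 0.0008 -0.0012  0.0003] rot [0.001  0.     0.0001] t 18.9
```

View pics/w7.png

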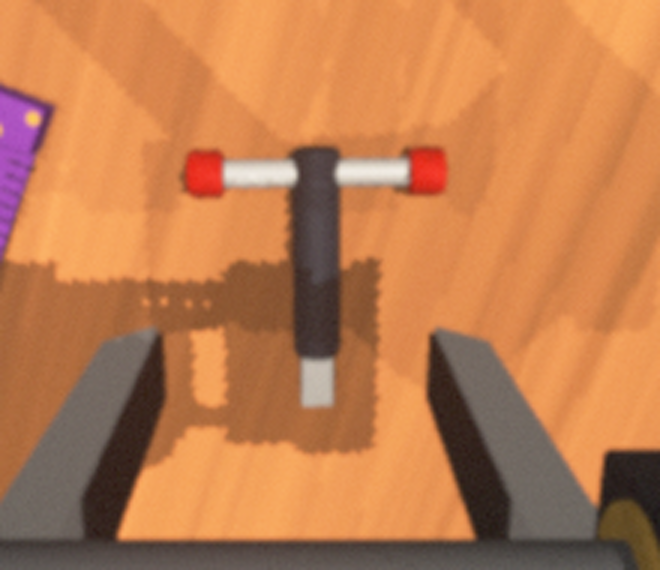

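The key is nearly square to the tool: red ends (204,173) and (428,170), shaft axis at column 316, driving tip (317,407).

```bash
python3 - <<'E'
from h import *
c=pickle.load(open("w7.pkl","rb"));w2=pickle.load(open("w2.pkl","rb"));f=lambda p:np.array([220,110])+np.array(p)/3
a=lambda v:np.degrees(np.arctan2(v[1],v[0]))
E=ray(c,[f((204,173)),f((428,170))],.008);T=ray(c,[f((317,407))],.008)[0];S=ray(c,[f((316,172)),f((317,357))],.008)
print("len",np.linalg.norm(E[0]-E[1]),"yaw",a(E[0]-E[1])-90,a(E[0]-E[1])+90,a(S[1]-S[0]),a(T-E.mean(0)),"bar-tip",np.linalg.norm(T-E.mean(0)))
y=np.radians(a(T-E.mean(0)));ex=np.array([np.cos(y),np.sin(y)])
o=(E.mean(0)[:2]+.035*ex+T[:2]-.046*ex)/2;print(o)
print("tri red end",tri([w2,c],[(483,195),f((428,170))]).round(4), ray(c,f((428,170)),.008).round(4))
go([*o,.024],np.degrees(y)+180)
E
```

```text
len 0.07335636483344024 yaw -251.7337829808211 -71.7337829808211 -71.81663022083578 -71.8748656860093 bar-tip 0.08388467859885324
[ 0.44205927 -0.16693388]
tri red end [ 0.4644 -0.12    0.0111] [[ 0.4656 -0.1208  0.008 ]]
pos [ 0.4334 -0.1624  0.1203] yaw 107.61 slide [-0.007   0.0068  0.0963] rot [ 0.001  0.    -0.009] t 18.9
```

Emit:
drive_tool(
  slide=[
    [-0.007,0.0068,0.02],
    [0,0,0.04],
    [0,0,0.02],
    [0,0,0.012],
    [0,0,0.006],
    [0,0,0],
    [0,0,0],
  ],
  rot=[
    [0,0,-0.009],
    [0,0,0],
    [0,0,0],
    [0,0,0],
    [0,0,0],
    [0,0,0],
    [0,0,0],
  ],
)

```text
time_s: 19.6
ee_pos: [0.4428, -0.1673, 0.023]
tool_rot: [[-0.312, 0.95, 0.002], [0.95, 0.312, -0.001], [-0.002, 0.002, -1.0]]
ft_force: [0.0, 0.4, 0.4]
width: 0.06
grip_force: 0.0
```

Emit:
drive_tool(
  slide=[
    [0,0,0],
    [0,0,0],
    [0,0,0],
    [0,0,0],
    [0,0,0],
    [0,0,0],
    [0,0,0],
    [0,0,0],
  ],
  rot=[
    [0,0,0],
    [0,0,0],
    [0,0,0],
    [0,0,0],
    [0,0,0],
    [0,0,0],
    [0,0,0],
    [0,0,0],
  ],
  jaw=0.0,
)

```text
time_s: 20.4
ee_pos: [0.4417, -0.1673, 0.0217]
tool_rot: [[-0.312, 0.95, -0.0], [0.95, 0.312, -0.0], [-0.0, -0.0, -1.0]]
ft_force: [-0.6, 0.1, 1.1]
width: 0.0153
grip_force: 30.0
```

Emit:
drive_tool(
  slide=[
    [0,0,-0.02],
    [0,0,-0.04],
    [0,0,-0.04],
    [0.0294,0.034,0],
    [0.0294,0.034,0],
    [0.0294,0.034,0],
    [0.0294,0.034,0],
    [0.0294,0.034,0],
    [0.0294,0.034,0],
    [0.0295,0.0343,0],
    [0,0,0],
    [0,0,0],
    [0,0,0],
    [0,0,0],
    [0,0,0],
    [0,0,0],
    [0,0,0],
    [0,0,0],
    [0,0,0],
    [0,0,0],
  ],
  rot=[
    [0,0,0],
    [0,0,0],
    [0,0,0],
    [0,0,0],
    [0,0,0],
    [0,0,0],
    [0,0,0],
    [0,0,0],
    [0,0,0],
    [0,0,0],
    [0,0,-0.1313],
    [0,0,-0.1313],
    [0,0,-0.1313],
    [0,0,-0.1313],
    [0,0,-0.1313],
    [0,0,-0.1313],
    [0,0,-0.1313],
    [0,0,-0.1313],
    [0,0,-0.1313],
    [0,0,0],
  ],
)

```text
time_s: 22.4
ee_pos: [0.6035, 0.1027, 0.1207]
tool_rot: [[-0.997, 0.072, -0.002], [0.072, 0.997, -0.0], [0.002, -0.0, -1.0]]
ft_force: [-0.2, 0.6, -0.9]
width: 0.0152
grip_force: 30.0
```

```bash
python3 - <<'E'
from h import *
c=imaging.snapshot("wrist");pickle.dump(c,open("w8.pkl","wb"))
go([.6039,.1027,.12],175.9)
cv2.imwrite("pics/w8.png",cv2.resize(c["img"][90:330,190:450,::-1],None,fx=2.5,fy=2.5,interpolation=cv2.INTER_CUBIC))
m=cv2.inRange(cv2.cvtColor(c["img"],cv2.COLOR_RGB2HSV),(22,25,110),(40,130,255))
v,u=np.nonzero(m);P=ray(c,np.c_[u,v],.006)[:,:2]*1000
s=np.float32(P[np.linalg.norm(P-(606,103),axis=1)<85]);print(cv2.minAreaRect(s))
E
```

```text
pos [0.6036 0.1027 0.1209] yaw 175.72 slide [-0.0003  0.      0.0009] rot [-0.0003 -0.0014 -0.0032] t 22.45
((604.2581176757812, 103.8296127319336), (82.78507232666016, 121.07122802734375), 85.86174774169922)
```

View pics/w8.png

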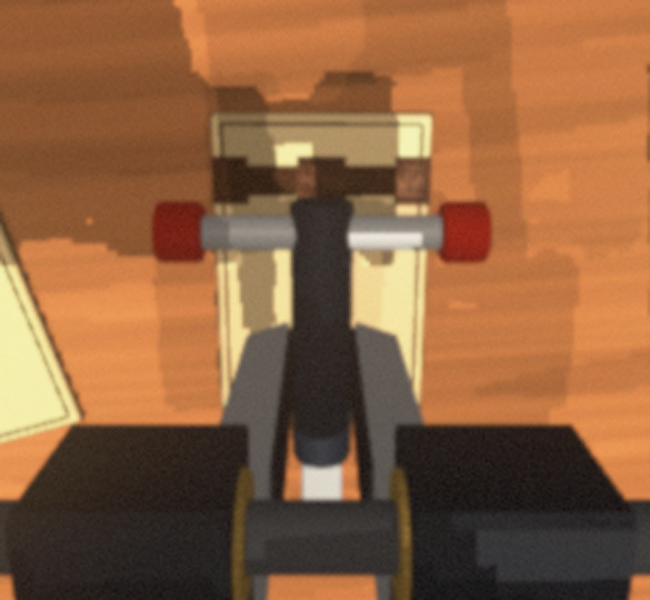

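The key is held level, with its bar ends at (180,232) and (466,231). The engraved bar below it is centred at about (322,180).

```bash
python3 - <<'E'
from h import *
c=pickle.load(open("w8.pkl","rb"));f=lambda p:np.array([190,90])+np.array(p)/2.5
y=np.radians(-4.1);ex=np.array([np.cos(y),np.sin(y)]);ey=np.array([-ex[1],ex[0]])
Q=lambda p,z:(lambda X:(np.array([X[:2]@ex,X[:2]@ey])*1000).round(1))(ray(c,f(p),z)[0])
print("held",Q((180,232),.107),Q((466,231),.107),"engr",Q((214,180),.006),Q((431,180),.006))
print("plate corners near",Q((212,115),.006),Q((432,116),.006))
ct=np.array((605.9,102.9));print("target bar x",ct@ex-2-35,"y",ct@ey)
E
```

```text
held [558.6 110.7] [558.4 183.4] engr [559.9 104.4] [559.9 190. ]
plate corners near [534.7 104.6] [535.2 189.4]
target bar x 559.9922833560255 y 145.95695808476853
```

Emit:
drive_tool(
  slide=[
    [-0.0013,0,0.02],
    [0,0,0.03],
    [0,0,0.025],
    [0,0,0.01],
    [0,0,0.004],
    [0,0,0.002],
    [0,0,0.001],
    [0,0,0],
    [0,0,0],
    [0,0,0],
  ],
  rot=[
    [0,0,0],
    [0,0,0],
    [0,0,0],
    [0,0,0],
    [0,0,0],
    [0,0,0],
    [0,0,0],
    [0,0,0],
    [0,0,0],
    [0,0,0],
  ],
)

```text
time_s: 23.45
ee_pos: [0.6057, 0.1027, 0.0305]
tool_rot: [[-0.997, 0.072, 0.001], [0.072, 0.997, 0.0], [-0.001, 0.0, -1.0]]
ft_force: [0.9, 0.4, -1.9]
width: 0.0154
grip_force: 30.0
```

Emit:
drive_tool(
  slide=[
    [0,0,0.0005],
    [0,0,0],
    [0,0,0],
  ],
  rot=[
    [0,0,0],
    [0,0,0],
    [0,0,0],
  ],
)

```text
time_s: 23.75
ee_pos: [0.6052, 0.1026, 0.0292]
tool_rot: [[-0.997, 0.072, -0.0], [0.072, 0.997, -0.0], [0.0, -0.0, -1.0]]
ft_force: [-0.4, 0.6, -1.1]
width: 0.0156
grip_force: 30.0
```

Emit:
drive_tool(
  slide=[
    [0,0,0.0008],
    [0,0,0.0004],
    [0,0,0],
    [0,0,0],
  ],
  rot=[
    [0,0,0],
    [0,0,0],
    [0,0,0],
    [0,0,0],
  ],
)

```text
time_s: 24.15
ee_pos: [0.6052, 0.1026, 0.028]
tool_rot: [[-0.997, 0.072, -0.0], [0.072, 0.997, -0.0], [0.0, -0.0, -1.0]]
ft_force: [-0.4, -1.3, -1.6]
width: 0.0153
grip_force: 30.0
```

Emit:
drive_tool(
  slide=[
    [0,0,0.0005],
    [0,0,0],
    [0,0,0],
  ],
  rot=[
    [0,0,0],
    [0,0,0],
    [0,0,0],
  ],
)

```text
time_s: 24.45
ee_pos: [0.6053, 0.1026, 0.0278]
tool_rot: [[-0.997, 0.072, 0.0], [0.072, 0.997, -0.0], [-0.0, -0.0, -1.0]]
ft_force: [-1.7, -0.7, -0.1]
width: 0.0147
grip_force: 30.0
```

Emit:
drive_tool(
  slide=[
    [0,0,0],
    [0,0,0],
    [0,0,0],
    [0,0,0],
    [0,0,-0.01],
    [0,0,-0.04],
    [0,0,-0.042],
    [0.0407,0.0114,0],
    [0.0407,0.0114,0],
    [0.0407,0.0114,0],
    [0.0407,0.0114,0],
    [0,0,0],
    [0,0,0],
    [0,0,0],
  ],
  rot=[
    [0,0,0],
    [0,0,0],
    [0,0,0],
    [0,0,0],
    [0,0,0],
    [0,0,0],
    [0,0,0],
    [0,0,0],
    [0,0,0],
    [0,0,0],
    [0,0,-0.07],
    [0,0,0],
    [0,0,0],
    [0,0,0],
  ],
  jaw=0.075,
)

```text
time_s: 25.85
ee_pos: [0.4475, 0.1597, 0.1205]
tool_rot: [[-1.0, 0.003, 0.002], [0.003, 1.0, 0.0], [-0.002, 0.0, -1.0]]
ft_force: [0.1, -0.7, 0.1]
width: 0.075
grip_force: 0.0
```

```bash
python3 - <<'E'
from h import *
c=imaging.snapshot("wrist");pickle.dump(c,open("w9.pkl","wb"))
go([.446,.16,.12],180)
cv2.imwrite("pics/w9.png",cv2.resize(c["img"][110:310,200:440,::-1],None,fx=3,fy=3,interpolation=cv2.INTER_CUBIC))
E
```

```text
pos [0.4476 0.1595 0.1202] yaw 179.82 slide [0.0016 0.0005 0.0002] rot [-0.      0.0016 -0.0032] t 25.9
```

View pics/w9.png

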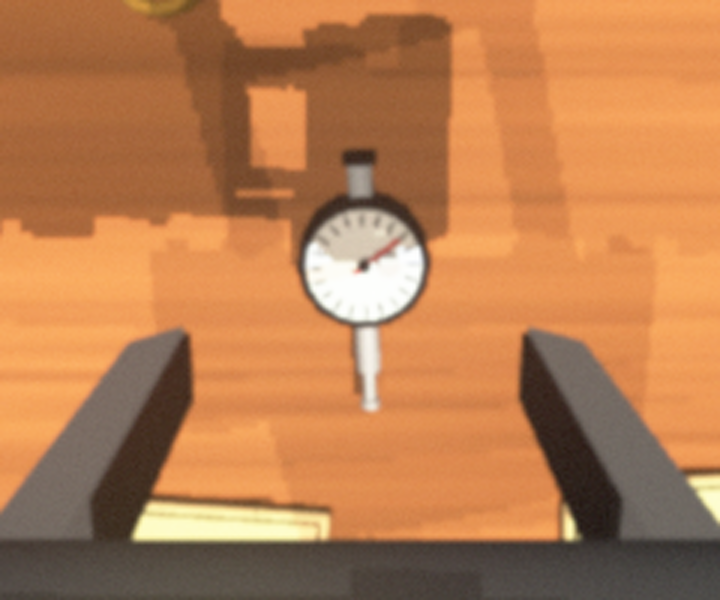

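The indicator's face centre is at (364,265), its cap end at (359,152) and its stem tip at (371,409).

```bash
python3 - <<'E'
from h import *
c=pickle.load(open("w9.pkl","rb"));w2=pickle.load(open("w2.pkl","rb"));f=lambda p:np.array([200,110])+np.array(p)/3
F=ray(c,[f((364,265))],.018)[0];A=ray(c,[f((359,152)),f((371,409))],.009)
v=A[1]-A[0];y=np.arctan2(v[1],v[0]);ex=np.array([np.cos(y),np.sin(y)])
print("len",np.linalg.norm(v),"yaw",np.degrees(y),"face",F,"from tips",A[0][:2]+.036*ex,A[1][:2]-.054*ex)
print("tri face",tri([w2,c],[(291.5,207.5),f((364,265))]))
o=F[:2];go([*o,.026],np.degrees(y)+180)
E
```

```text
len 0.09090059293391353 yaw 2.598085600248694 face [0.44700371 0.16363443 0.018     ] from tips [0.44743271 0.16373184] [0.44833238 0.16377267]
tri face [0.44698735 0.16281843 0.01759203]
pos [0.4476 0.1595 0.1202] yaw 179.82 slide [0.0008 0.0041 0.0942] rot [-0.      0.0016 -0.0486] t 25.9
```

Emit:
drive_tool(
  slide=[
    [0.0004,0.0041,0.02],
    [0,0,0.04],
    [0,0,0.02],
    [0,0,0.011],
    [0,0,0.005],
    [0,0,0],
    [0,0,0],
  ],
  rot=[
    [0,0,-0.0486],
    [0,0,0],
    [0,0,0],
    [0,0,0],
    [0,0,0],
    [0,0,0],
    [0,0,0],
  ],
)

```text
time_s: 26.6
ee_pos: [0.4471, 0.164, 0.0248]
tool_rot: [[-0.999, -0.046, 0.002], [-0.046, 0.999, 0.0], [-0.002, 0.0, -1.0]]
ft_force: [0.0, 0.8, 0.8]
width: 0.0751
grip_force: 0.0
```

Emit:
drive_tool(
  slide=[
    [0,0,0],
    [0,0,0],
    [0,0,0],
    [0,0,0],
    [0,0,0],
    [0,0,0],
    [0,0,0],
  ],
  rot=[
    [0,0,0],
    [0,0,0],
    [0,0,0],
    [0,0,0],
    [0,0,0],
    [0,0,0],
    [0,0,0],
  ],
  jaw=0.02,
)

```text
time_s: 27.3
ee_pos: [0.446, 0.1637, 0.0239]
tool_rot: [[-0.999, -0.047, 0.0], [-0.047, 0.999, -0.001], [-0.0, -0.001, -1.0]]
ft_force: [-0.0, -1.4, 4.1]
width: 0.043
grip_force: 30.0
```

Emit:
drive_tool(
  slide=[
    [0,0,-0.02],
    [0,0,-0.04],
    [0,0,-0.036],
    [-0.0245,-0.039,0],
    [-0.0245,-0.039,0],
    [-0.0245,-0.039,0],
    [-0.0245,-0.039,0],
    [-0.0245,-0.039,0],
    [-0.0245,-0.039,0],
    [0,0,0],
    [0,0,0],
    [0,0,0],
    [0,0,0],
  ],
  rot=[
    [0,0,0],
    [0,0,0],
    [0,0,0],
    [0,0,0],
    [0,0,0],
    [0,0,0],
    [0,0,0],
    [0,0,0],
    [0,0,0],
    [0,0,-0.084],
    [0,0,-0.084],
    [0,0,0],
    [0,0,0],
  ],
)

```text
time_s: 28.6
ee_pos: [0.6032, -0.0627, 0.1188]
tool_rot: [[-0.977, -0.211, -0.001], [-0.211, 0.977, 0.001], [0.001, 0.001, -1.0]]
ft_force: [0.3, -0.3, -0.9]
width: 0.0431
grip_force: 30.0
```

```bash
python3 - <<'E'
from h import *
c=imaging.snapshot("wrist");pickle.dump(c,open("w10.pkl","wb"))
go([.6038,-.0631,.12],192.3)
m=cv2.inRange(cv2.cvtColor(c["img"],cv2.COLOR_RGB2HSV),(22,25,110),(40,130,255))
v,u=np.nonzero(m);P=ray(c,np.c_[u,v],.006)[:,:2]*1000
s=np.float32(P[np.linalg.norm(P-(613.6,-61),axis=1)<85]);print(cv2.minAreaRect(s))
cv2.imwrite("pics/w10.png",cv2.resize(c["img"][90:330,190:450,::-1],None,fx=2.5,fy=2.5,interpolation=cv2.INTER_CUBIC))
# white face centroid
h=cv2.cvtColor(c["img"],cv2.COLOR_RGB2HSV);k=cv2.inRange(h,(0,0,90),(180,50,255));k[:, :250]=0;k[:,390:]=0;k[:120]=0;k[260:]=0
n,l,st,ce=cv2.connectedComponentsWithStats(k)
for i in range(1,n):
    if st[i,4]>60: print(st[i],ce[i].round(1))
E
```

```text
pos [ 0.6032 -0.0626  0.1191] yaw -167.77 slide [-0.0004 -0.0006 -0.0009] rot [ 0.0004 -0.0006 -0.0012] t 28.65
((620.2172241210938, -58.83161926269531), (126.61219024658203, 83.70842742919922), 14.576631546020508)
[313 191  12  16 167] [318.1 198.9]
[ 289  213   59   47 2119] [317.8 238.5]
[251 221  33  39 633] [267.7 242.1]
[354 221  33  39 639] [368.9 242.1]
```

```bash
python3 - <<'E'
from h import *
c=pickle.load(open("w10.pkl","rb"));e=robot.sense()["ee_pos"]
y=np.radians(12.3);ex=np.array([np.cos(y),np.sin(y)]);ey=np.array([-ex[1],ex[0]])
Q=lambda p,z:(lambda X:np.c_[X[:,:2]@ex,X[:,:2]@ey]*1000)(ray(c,p,z))
h=cv2.cvtColor(c["img"],cv2.COLOR_RGB2HSV);m=cv2.inRange(h,(22,25,110),(40,130,255))
n,l,st,ce=cv2.connectedComponentsWithStats(m);ct=np.array([613.6,-61.]);t=np.array([ct@ex,ct@ey]);print("exp near x",t[0]-63,"y edges",t[1]-43,t[1]+43,"tcp",e[:2]@ex*1e3,e[:2]@ey*1e3)
for i in range(1,n):
    if st[i,4]<150: continue
    v,u=np.nonzero(l==i);q=Q(np.c_[u,v],.006);print(st[i],"x",np.percentile(q[:,0],[0.5,50,99.5]).round(1),"y",np.percentile(q[:,1],[0.5,50,99.5]).round(1))
# cap on held tool: axis z
zu=.119-.0239
print("cap axis",Q(np.array([[318.1,199.]]),zu+.009).round(1))
# engraved dark pixels in plate area
d=cv2.inRange(h,(0,0,0),(20,255,110))
v,u=np.nonzero(d);q=Q(np.c_[u,v],.006);k=(abs(q[:,1]-t[1])<14)&(q[:,0]>t[0]-60)&(q[:,0]<t[0]-28)&(v<215)
for a in range(int(t[0]-60),int(t[0]-28),4):
    r=q[k&(q[:,0]>=a)&(q[:,0]<a+4),1]
    if len(r):print(a,len(r),r.min().round(1),r.max().round(1))
E
```

```text
exp near x 523.5203109107042 y edges -233.3152250588767 -147.3152250588767 tcp 576.0612976900305 -189.66693168377756
[  29   59   94  149 8261] x [451.8 507.6 583.9] y [-472.9 -413.5 -370.6]
[ 454  164   81   37 1408] x [544.5 562.7 579.3] y [-53.2 -13.2  26.9]
[333 176  26  47 642] x [555.3 572.8 601.6] y [-173.  -159.5 -148.7]
[275 182  20  39 323] x [561.9 586.4 601.5] y [-232.2 -225.1 -213.5]
[ 591  194   49   92 2457] x [575.3 634.8 674.6] y [107.5 130.1 158.1]
[ 418  197   58   64 2087] x [578.2 611.8 647.4] y [-79.5 -54.6 -30.5]
[ 468  207   51   74 1610] x [588.9 626.6 669.3] y [-23.2  -3.1  16.6]
cap axis [[ 551.2 -188.8]]
538 32 -196.7 -183.0
542 58 -196.7 -183.0
546 44 -194.8 -184.9
550 46 -195.8 -183.9
554 92 -203.8 -177.9
```

View pics/w10.png

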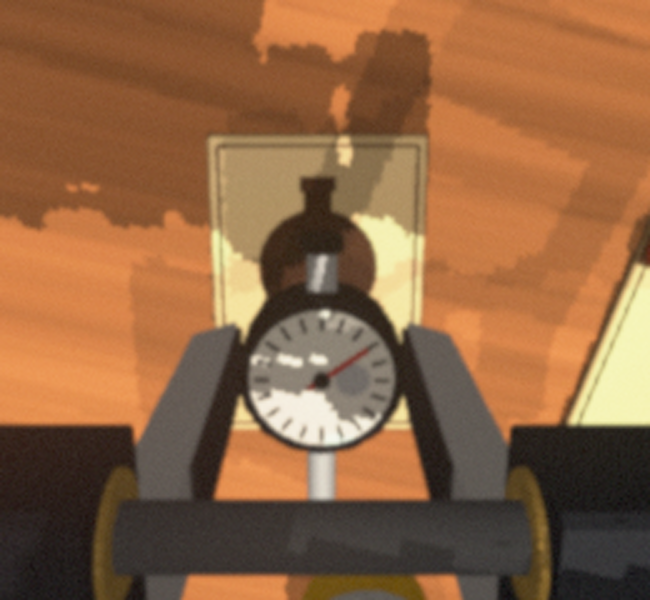

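The indicator hangs with its face centre at (321,380), over the engraving with its cap at (318,180) and circle columns 260–376. The plate's near corners are (208,136) and (428,135).

```bash
python3 - <<'E'
from h import *
c=pickle.load(open("w10.pkl","rb"));f=lambda p:np.array([190,90])+np.array(p)/2.5
y=np.radians(12.3);ex=np.array([np.cos(y),np.sin(y)]);ey=np.array([-ex[1],ex[0]])
Q=lambda p,z:(lambda X:(np.array([X[:2]@ex,X[:2]@ey])*1000).round(1))(ray(c,f(p),z)[0])
zu=.119-.0239
print("face",Q((321,380),zu+.018),"cap",Q((321,275),zu+.009),"corners",Q((208,136),.006),Q((428,135),.006),"engr cap tip",Q((318,178),.006),"circle",Q((260,268),.006),Q((376,268),.006),"sides",Q((214,300),.006),Q((424,300),.006))
E
```

```text
face [ 577.4 -188.7] cap [ 551.9 -188.6] corners [ 524.2 -232. ] [ 524.  -147.2] engr cap tip [ 540.5 -189.6] circle [ 577.  -213.2] [ 577.1 -166.2] sides [ 590.6 -232.4] [ 590.8 -146.3]
```

Emit:
drive_tool(
  slide=[
    [0.0003,-0.0009,0.02],
    [0,0,0.03],
    [0,0,0.022],
    [0,0,0.01],
    [0,0,0.004],
    [0,0,0.002],
    [0,0,0.0005],
    [0,0,0],
    [0,0,0],
    [0,0,0],
  ],
  rot=[
    [0,0,0],
    [0,0,0],
    [0,0,0],
    [0,0,0],
    [0,0,0],
    [0,0,0],
    [0,0,0],
    [0,0,0],
    [0,0,0],
    [0,0,0],
  ],
)

```text
time_s: 29.65
ee_pos: [0.6038, -0.064, 0.0318]
tool_rot: [[-0.977, -0.213, 0.001], [-0.213, 0.977, -0.0], [-0.001, -0.001, -1.0]]
ft_force: [0.1, -0.1, -1.9]
width: 0.043
grip_force: 30.0
```

Emit:
drive_tool(
  slide=[
    [0,0,0.0003],
    [0,0,0],
    [0,0,0],
  ],
  rot=[
    [0,0,0],
    [0,0,0],
    [0,0,0],
  ],
)

```text
time_s: 29.95
ee_pos: [0.6034, -0.064, 0.0307]
tool_rot: [[-0.977, -0.213, -0.0], [-0.213, 0.977, -0.0], [0.0, -0.0, -1.0]]
ft_force: [-0.9, -0.1, -0.3]
width: 0.0436
grip_force: 30.0
```

Emit:
drive_tool(
  slide=[
    [0,0,0.0006],
    [0,0,0],
    [0,0,0],
    [0,0,0],
  ],
  rot=[
    [0,0,0],
    [0,0,0],
    [0,0,0],
    [0,0,0],
  ],
)

```text
time_s: 30.35
ee_pos: [0.6034, -0.064, 0.0301]
tool_rot: [[-0.977, -0.213, -0.0], [-0.213, 0.977, -0.0], [0.0, -0.0, -1.0]]
ft_force: [0.3, 0.7, -0.7]
width: 0.0432
grip_force: 30.0
```

Emit:
drive_tool(
  slide=[
    [0,0,0.0004],
    [0,0,0],
    [0,0,0],
  ],
  rot=[
    [0,0,0],
    [0,0,0],
    [0,0,0],
  ],
)

```text
time_s: 30.65
ee_pos: [0.6035, -0.064, 0.0299]
tool_rot: [[-0.977, -0.213, 0.0], [-0.213, 0.977, -0.0], [-0.0, -0.0, -1.0]]
ft_force: [0.3, -0.1, -0.3]
width: 0.0434
grip_force: 30.0
```

Emit:
drive_tool(
  slide=[
    [0,0,0],
    [0,0,0],
    [0,0,0],
    [0,0,0],
    [0,0,-0.01],
    [0,0,-0.04],
    [0,0,-0.045],
    [0,0,-0.045],
    [0,0,-0.045],
    [0.04,0,0],
    [0.04,0,0],
    [0.04,0,0],
    [0.04,0,0],
    [0.04,0,0],
    [0,0,0],
    [0,0,0],
  ],
  rot=[
    [0,0,0],
    [0,0,0],
    [0,0,0],
    [0,0,0],
    [0,0,0],
    [0,0,0],
    [0,0,0],
    [0,0,0],
    [0,0,0],
    [0,0,0],
    [0,0,0],
    [0,0,0],
    [0,0,0],
    [0,0,0],
    [0,0,0],
    [0,0,0],
  ],
  jaw=0.075,
)

```text
time_s: 32.25
ee_pos: [0.4081, -0.1067, 0.2159]
tool_rot: [[-0.977, -0.212, 0.003], [-0.212, 0.977, -0.001], [-0.003, -0.002, -1.0]]
ft_force: [-0.5, 0.2, 0.4]
width: 0.0751
grip_force: 0.0
```

```bash
python3 - <<'E'
from h import *
W=imaging.snapshot("wrist");T=imaging.snapshot("top");S=imaging.snapshot("side");pickle.dump((W,T,S),open("fin.pkl","wb"))
C=dict(sq=(594.5,283,3.4,36,-7),ck=(605.9,102.9,-4.1,61,0),ind=(613.6,-61,12.3,53,0),wr=(596.2,-303.2,-2.2,55,0))
def rect(c,ct,z=.006,s=4):
    y=np.radians(ct[2]);ex=np.array([np.cos(y),np.sin(y)]);ey=np.array([-ex[1],ex[0]])
    g=np.array([[np.array(ct[:2])+x*ex+w*ey for w in np.arange(46,-46,-1/s)] for x in np.arange(66,-66,-1/s)])/1000
    uv=proj(c,np.c_[g.reshape(-1,2),np.full(len(g.reshape(-1,2)),z)]).astype(np.float32).reshape(*g.shape)
    return cv2.remap(c["img"],uv[...,0],uv[...,1],cv2.INTER_LINEAR)
# bright/coloured material per tool and dark engraving left visible, plate frame mm
for k,ct in C.items():
    for n,c,z in(("top",T,.006+.010),):
        r=rect(c,ct,z);h=cv2.cvtColor(r,cv2.COLOR_RGB2HSV)
        m=cv2.inRange(h,(0,0,150),(180,40,255)) if k!="ck" else cv2.inRange(h,(0,180,120),(4,255,255))|cv2.inRange(h,(174,180,120),(180,255,255))
        v,u=np.nonzero(m);x=66-v/4+63;y=46-u/4
        if len(x):print(k,n,"x",np.percentile(x,[1,50,99]).round(1),"y",np.percentile(y,[1,50,99]).round(1),len(x))
cur=pickle.load(open("s0.pkl","rb"))["top"]
for n,(u,v) in dict(bearing=(163,228),tin=(293,110)).items():
    a=T["img"][v-18:v+18,u-18:u+18].astype(int);b=cur["img"][v-18:v+18,u-18:u+18].astype(int);print(n,"mean diff",abs(a-b).mean().round(2))
s=robot.sense();print(s["time_s"],s["ee_pos"])
E
```

```text
sq top x [34.5 68.8 97.8] y [12.  19.5 27. ] 13709
ck top x [18.8 26.  33. ] y [-43. -32.  40.] 4935
ind top x [ 23.5  56.2 105. ] y [-19.2  -2.   16. ] 20836
wr top x [ 10.5  80.2 120.5] y [-22.   -1.   10.2] 25158
bearing mean diff 3.47
tin mean diff 3.25
32.4 [ 0.40904322 -0.1064409   0.21514853]
```

The scene looks right numerically, but the top view is coarse (2.6 mm per pixel). I'll do one near numeric check of the square, then of the wrench.

Emit:
drive_tool(
  slide=[
    [-0.0252,0.0373,0],
    [-0.0252,0.0373,0],
    [-0.0252,0.0373,0],
    [-0.0252,0.0373,0],
    [-0.0252,0.0373,0],
    [-0.0252,0.0373,0],
    [-0.0252,0.0373,0],
    [-0.0252,0.0373,0],
    [-0.0252,0.0373,0],
    [0,0,0],
    [0,0,0],
    [0,0,0],
  ],
  rot=[
    [0,0,0],
    [0,0,0],
    [0,0,0],
    [0,0,0],
    [0,0,0],
    [0,0,0],
    [0,0,0],
    [0,0,0],
    [0,0,0],
    [0,0,0],
    [0,0,0],
    [0,0,0],
  ],
)

```text
time_s: 33.6
ee_pos: [0.5582, 0.2694, 0.2144]
tool_rot: [[-0.977, -0.213, -0.001], [-0.213, 0.977, -0.001], [0.001, -0.001, -1.0]]
ft_force: [0.0, 0.7, -0.1]
width: 0.0752
grip_force: 0.0
```

```bash
cat > chk.py <<'E'
from h import *
import sys
C=dict(sq=(594.5,283),ck=(605.9,102.9),ind=(613.6,-61),wr=(596.2,-303.2))
Z=dict(sq=.0145,wr=.016,ck=.014,ind=.024)
c=imaging.snapshot("wrist")
h=cv2.cvtColor(c["img"],cv2.COLOR_RGB2HSV);pm=cv2.inRange(h,(22,25,110),(40,130,255));v,u=np.nonzero(pm)
for k in sys.argv[1:]:
    P=ray(c,np.c_[u,v],.006)[:,:2]*1000;s=np.float32(P[np.linalg.norm(P-C[k],axis=1)<78])
    ct,sz,an=cv2.minAreaRect(s);y=np.radians(an if abs(an)<45 else an-90);print(k,"plate",np.round(ct,1),np.round(sz,1),np.degrees(y).round(2))
    ex=np.array([np.cos(y),np.sin(y)]);ey=np.array([-ex[1],ex[0]])
    hull=cv2.convexHull(np.int32(proj(c,np.c_[cv2.boxPoints((ct,(sz[0]-8,sz[1]-8),an))/1000,np.full(4,.006)])))
    M=np.zeros(pm.shape,np.uint8);cv2.fillPoly(M,[hull],255)
    for n,lo,hi in(("grey/white",(0,0,120),(180,45,255)),("red",(0,180,90),(4,255,255)),("dark stock",(100,0,20),(179,120,110))):
        m=cv2.inRange(h,lo,hi)&M;b,a=np.nonzero(m)
        if len(a)<40: continue
        q=ray(c,np.c_[a,b],Z[k]+(.0055 if n[0]=="d" else 0))[:,:2]*1000-ct;X=q@ex+63;Y=q@ey
        r=cv2.minAreaRect(np.float32(np.c_[X,Y]));print("  ",n,len(a),"x",np.percentile(X,[1,50,99]).round(1),"y",np.percentile(Y,[1,50,99]).round(1),"rect",np.round(r[0],1),np.round(r[1],1),round(r[2],1))
E
python3 chk.py sq ck
```

```text
sq plate [593.4 283.3] [123.2  84.4] 3.86
   grey/white 683 x [ 9.  56.  98.9] y [-35.2  21.5  34.6] rect [53.7 -3.6] [72.7 88.3] 84.3
ck plate [605.3 104. ] [ 84.5 124.2] -4.2
   grey/white 376 x [ 22.8  29.3 109.9] y [-30.8  -1.6  26.1] rect [66.7 -2.2] [88.1 58.6] 0.4
   red 85 x [21.2 27.  32.5] y [-35.7  33.5  39.6] rect [26.6  2. ] [75.7 12. ] 89.8
```

Emit:
drive_tool(
  slide=[
    [0.0099,-0.0456,0],
    [0.0099,-0.0456,0],
    [0.0099,-0.0456,0],
    [0.0099,-0.0456,0],
    [0.0099,-0.0456,0],
    [0.0099,-0.0456,0],
    [0.0099,-0.0456,0],
    [0.0099,-0.0456,0],
    [0.0099,-0.0456,0],
    [0.0099,-0.0456,0],
    [0.0099,-0.0456,0],
    [0.0099,-0.0456,0],
    [0,0,0],
    [0,0,0],
  ],
  rot=[
    [0,0,0],
    [0,0,0],
    [0,0,0],
    [0,0,0],
    [0,0,0],
    [0,0,0],
    [0,0,0],
    [0,0,0],
    [0,0,0],
    [0,0,0],
    [0,0,0],
    [0,0,0],
    [0,0,0],
    [0,0,0],
  ],
)

```text
time_s: 35.05
ee_pos: [0.5572, -0.2918, 0.2151]
tool_rot: [[-0.978, -0.209, 0.0], [-0.209, 0.978, 0.0], [-0.0, 0.0, -1.0]]
ft_force: [0.9, 0.6, 0.3]
width: 0.0751
grip_force: 0.0
```

```bash
cat >> chk.py <<'E'
if "wr" in sys.argv:   # handle centre line per x slice
    for x0 in range(8,120,8):
        i=(X>=x0)&(X<x0+8)
        if i.sum(): print(x0,i.sum(),Y[i].min().round(1),np.median(Y[i]).round(1),Y[i].max().round(1))
E
sed -i 's/("red",(0,180,90),(4,255,255)),("dark stock",(100,0,20),(179,120,110))/*([("red",(0,180,90),(4,255,255))] if k=="ck" else [])/' chk.py
python3 chk.py wr
```

```text
wr plate [ 596.  -303.5] [ 84.5 124.5] -2.21
   grey/white 1575 x [  5.9  36.1 113.9] y [-34.8  -3.6  20.6] rect [ 60.4 -12.5] [ 61.3 109.5] 81.5
8 174 -35.8 -17.5 7.4
16 226 -35.3 -11.3 24.6
24 230 -35.4 -10.8 21.8
32 193 -35.1 -13.8 17.1
40 78 -34.9 -2.4 6.3
48 50 -5.3 0.7 6.3
56 51 -5.3 0.2 6.1
64 49 -5.3 0.6 6.1
72 56 -6.9 0.1 8.2
80 97 -13.6 0.3 12.9
88 99 -17.6 1.9 13.9
96 117 -20.3 -3.0 12.6
104 76 -22.7 -0.7 10.0
112 29 -20.7 1.0 6.7
```

The handle is centred to within 0.5 mm and straight, and the other tools agree to about 1 mm. Handing in.

```bash
python3 -c "
from rig import robot
print(robot.hand_in())"
```

```text
the job is handed in; nothing more can be done
None
```

I put the wrench, square, chuck key and dial indicator back on their plates in that order and handed the job in at about 35 s; final camera checks put the first three within about 1–1.5 mm and the indicator was only checked coarsely from above, with no sign that the bearing or tin had moved.

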